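Close up the row of medicine bins

TASK

One medicine bin has been left standing out nearer the robot than its row and to the right of it, as the robot sees it. Push it along the counter with the outside of the fingers, without gripping or lifting it, until its back is flush against the back rail and its left side is up against the last bin of the row, square and in line. Keep its two vials standing in it, leave the row and everything else on the counter where they are, and finish clear of it all.

Things in the scene. Friction and masses are not known exactly. Their poses are not given: they have to be found in the camera images.
- loose_bin: the one bin out of the row: open-topped white plastic box, 120 mm deep (its x) by 100 mm wide (its y), 75 mm high, walls and floor 4 mm, sides vertical, 0.3 kg plus two loose vials of 0.1 kg each (masses and friction vary); stands on the counter, slides with about 2 to 5 N; a plain paper label is on its -x (front) face; origin at the centre of its underside; +x points to its back face, +y to its left side, the side that must meet the row
- rack: fixed aluminium rail screwed to the counter. Its +x points away from the robot (turned by up to 0.12 rad), z up. Origin at counter level on the front face of the back rail: that face is the plane x = 0 of this frame and runs from y = -355 mm to y = +205 mm; the rail is 6 mm thick and 40 mm high, its screwed foot goes on to 26 mm behind the face. An end stop of the same height closes the row at y = +202.5 mm
- row_bin_inner: the last bin of the row, the one the loose bin must join: same box as the loose bin (120 x 100 x 75 mm), 0.9 kg with its bottles, stands against the back rail with its +x to the rail; its right side face is at y = -50 mm of its own frame; origin at the centre of its underside. Bottles in its back half stand up to 154 mm above the counter, in its front half up to 89 mm
- row_bin_end: the other bin of the row, the same, between row_bin_inner and the end stop (gaps of about 1 mm); origin at the centre of its underside, z up
- vial_back: loose vial standing in the back half of the loose bin, 48 mm diameter, 85 mm tall (top 89 mm above the counter); origin at the centre of its underside, z up
- vial_front: the same kind of vial, in the front half of the loose bin; origin at the centre of its underside, z up
- infusion_a: bystander: infusion bottle, 70 mm diameter, 170 mm tall, yellow cap; origin at the centre of its underside, z up
- infusion_b: bystander: a like infusion bottle, 70 mm diameter, 170 mm tall; origin at the centre of its underside, z up
- jar: bystander: small amber jar, 40 mm diameter, 50 mm tall; origin at the centre of its underside, z up
- bowl: bystander: steel bowl, 100 mm rim diameter, 40 mm tall; origin at the centre of its underside, z up
- tape: bystander: roll of paper tape lying flat, 60 mm diameter, 20 mm tall; origin at the centre of its underside, z up
- pill_cup: bystander: white pill cup behind the rail, 44 mm diameter, 35 mm tall; origin at the centre of its underside, z up
- carton: bystander: cardboard carton behind the rail, 45 x 110 mm, 45 mm tall; origin at the centre of its underside, z up
Not all that is in view belongs to the job. Leave any green look-alike of the loose_bin alone.

How it is judged:
By the outcome, as a careful person would: the job done as asked, in the order asked, and still so for the second after the job is handed in, with the robot touching nothing.
It also fails if it takes over 43 s, if anything falls off the work surface, if the arm or the gripper's body presses on something with over 40 N, if the wrist force passes 120 N, or if a joint passes its speed limit or range.

ROBOT

A 6-joint arm with a two-finger parallel gripper is mounted at the origin on the work surface. World frame = base frame: x ahead of the robot, y to its left, z up, the work surface at z = 0. Lengths are in m, angles in rad, forces in N, time in s.
With the tool pointing down it reaches from about 0.25 to 0.725 m from the base axis. Payload 4 kg.
Tool frame: the origin (TCP) lies midway between the tips of the shut fingers; the grasp point (between the pads) lies bot.tcp_to_grasp behind it (bot.tcp_to_grasp is the distance from the TCP to the grasp point, in m); z points along the fingers, y is the line along which they close (so a half turn about z gives the same grasp; the last joint's range is limited). The gripper opens to 85 mm and grips with 20 to 120 N. Pads are 22 mm wide; open, the fingers measure 114 mm over their backs; the gripper's body (76 mm by 85 mm) begins 54 mm behind the grasp point. The pads swing forward as they close: fully open they stand 13 mm farther back than shut.
Start: joints at [-1.183, 0.241, 0.005, 1.335, 0, 1.571], TCP at [0.189, -0.463, 0.231] pointing down, gripper open.
Joint ranges: [-2.72, 2.72], [-1.05, 1.87], [-1.09, 1.28], [-1.99, 2.15], [-1.42, 1.44], [-3.14, 3.14]. Speed limits (rad/s): [2.79, 2.79, 3.14, 3.14, 3.14, 3.14].

INTERFACE

Orientations are given as a unit quaternion [x, y, z, w].
In Python, from workcell import readout, camera, bot gives the robot as it stands. The module is installed in compiled form; this text tells all that it offers.
- The arm moves only by the tool jog_arm, never from a script. Its argument "motion" is a list of rows, each an object of numbers: "x", "y", "z": the shift along the tool's x, y, z in mm; "spin": the turn about the tool's z in degrees; "fingers": the closure, from -1 (fully open) to 1 (shut). A call has 1 to 8 rows; each row is the pose to reach, as a shift and turn from the pose commanded when the call began, along the tool's axes at that moment; what a row does not reach only later rows make up. A row lasts 1/8 s, in which the tool goes at most 62.5 mm and 10.7 degrees, less where a joint would pass 70% of its speed; a pose out of reach is approached as far as the arm can. A call with a gripper value outside its range is refused whole. The fingers move at their own pace and stop on an object; the grip force is fixed at half the most. Time passes only in rows, so rows that repeat a pose let the fingers close. It gives the time, the measured TCP pose, the force, the opening and the grip force at its end, in the units of the state.
- readout.get_obs(): the state, without advancing time (a new reading comes with each control period).
- camera(name): name is "scene" or "top" or "wrist"; returns a dict with "pixels" (420x560x3 uint8, red, green, blue), "K" (3x3 intrinsics, pixels), "rvec" (rotation vector, rad) and "tvec" (3), from world to camera coordinates, as OpenCV has them. Camera axes: x right, y down, z forward; pixel columns grow to the right and rows downward; lengths in m; the calibration is good to about 2 mm. A picture is of the moment at which its call begins. There is no depth.
- bot.job_done(): hands the job in; it is judged then, once.
The state is a dict: "clock": time; "joint_pos": joint angles; "joint_vel": joint speeds; "tau": joint torques, N m; "eef_pos": TCP position; "tool_rot": TCP orientation; "ft_force": force on the tool from outside, world axes, zero at the start; "ft_torque": the same for the moment, N m; "grip_width": finger opening in m; "grasp_force": force on a finger pad.
Only numpy, scipy, OpenCV 4.12 (cv2) and the standard library are available. Lean on these libraries where they do the work, as an engineer would, in place of code of your own. Each camera call takes 0.05 s, during which the arm holds its last target. There are 200 camera calls.

## Working session

There is one attempt and no reset: what is moved stays moved. The work goes in short steps, Python scripts to look and compute and a tool call to move; the robot and the scene stay as the last step left them, time stands still between calls to the robot, and variables do not carry over. Pictures are saved under pics/ and viewed, at most 10 in all, crops included, and the job is handed in when it is done.

Besides the shell and the picture viewer there is one more tool, called after ">>>" as a command line: name --argument value ..., lists and objects as JSON in quotes. jog_arm: Moves the arm, as the interface text tells. Its arguments: {"type":"object","properties":{"motion":{"type":"array"}},"required":["motion"]}

```bash
mkdir -p pics; cat > h.py <<'E'
import numpy as np,cv2
from workcell import readout,camera,bot
def snap(n,f):
    c=camera(n); cv2.imwrite(f'pics/{f}.png',c['pixels'][:,:,::-1]); np.save(f'pics/{f}.npy',c,allow_pickle=True); return c
def load(f): return np.load(f'pics/{f}.npy',allow_pickle=True).item()
def ray(c,uv,z):
    R=cv2.Rodrigues(np.array(c['rvec'],float))[0]; t=np.array(c['tvec'],float).ravel()
    o=-R.T@t; d=(R.T@np.linalg.inv(c['K'])@np.c_[np.atleast_2d(uv),np.ones(len(np.atleast_2d(uv)))].T).T
    return o+d*((z-o[2])/d[:,2])[:,None]
def proj(c,P): return cv2.projectPoints(np.array(P,float).reshape(-1,1,3),np.array(c['rvec'],float),np.array(c['tvec'],float),np.array(c['K'],float),None)[0].reshape(-1,2)
E
python3 - <<'E'
from h import *
a=snap('top','t0');b=snap('scene','s0')
im=np.hstack([a['pixels'],b['pixels']])[:,:,::-1]
cv2.imwrite('pics/t0b.png',cv2.resize(a['pixels'][:,:,::-1],(800,600),interpolation=3))
o=readout.get_obs();print(o['clock'],o['eef_pos'],o['tool_rot'],bot.tcp_to_grasp,o['ft_force'])
for c in(a,b):
    R=cv2.Rodrigues(np.array(c['rvec']))[0];print(-R.T@np.ravel(c['tvec']),c['K'][0][0])
E
```

```text
0.1 [ 0.18888979 -0.46233865  0.23051677] [ 9.81256803e-01  1.92702393e-01 -1.61242243e-04 -9.20550964e-04] 0.0187 [-0.87174596 -0.97221466  0.0068518 ]
[ 0.46553176 -0.07743689  0.8501484 ] 385.57020354442636
[0.98711028 0.40991197 0.88893462] 397.7531236024272
```

View pics/t0b.png

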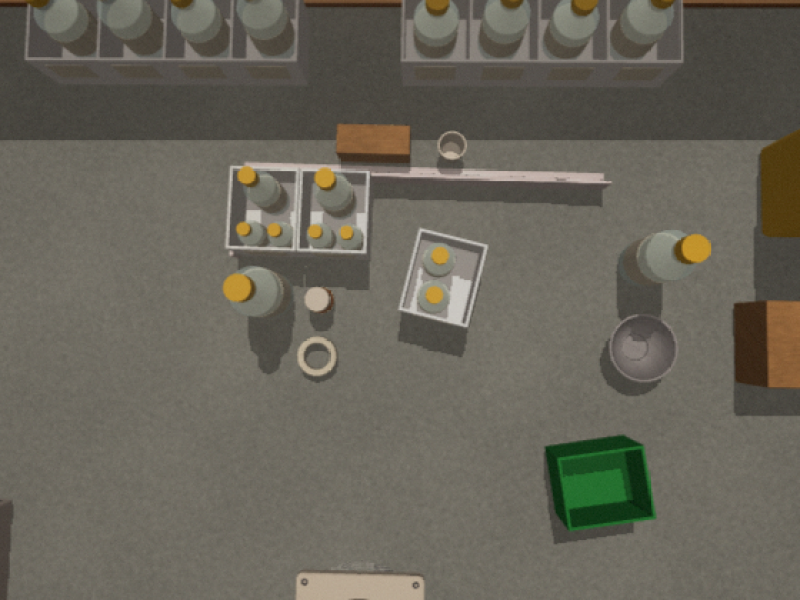

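View pics/s0.png

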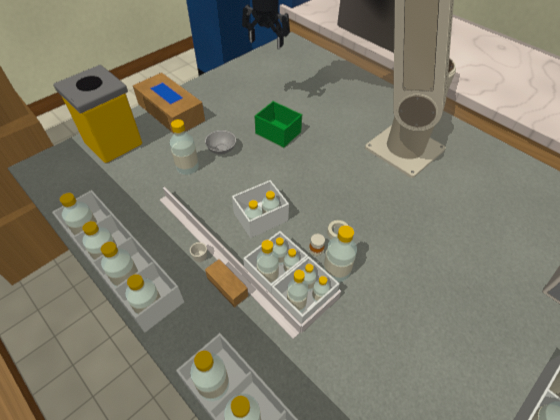

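Top view (800x600) shows the candidates for the bin. The white bin with two vials is at (443,278), in front of the rail and right of the row. The green look-alike is at (600,483), the two row bins are at (263,208) and (333,210), and the shelf boxes behind are at y<80. I choose (443,278). The rail runs from (370,176) to (608,182). The jar (318,300), tape (317,357), infusion bottles (255,292) and (670,255), and bowl (643,348) are bystanders. The scene view agrees: loose bin at (262,207), row bins at (290,275).

```bash
python3 - <<'E'
from h import *
c=load('t0'); im=c['pixels'].astype(int)
hsv=cv2.cvtColor(c['pixels'],cv2.COLOR_RGB2HSV)
m=((hsv[...,2]>165)&(hsv[...,1]<40)).astype(np.uint8)
n,l,st,ce=cv2.connectedComponentsWithStats(m)
for i in range(1,n):
    if st[i,4]>60: print(i,st[i],ce[i].round(1))
vis=c['pixels'][100:240,150:440,::-1].copy(); vis[m[100:240,150:440]>0]=(0,0,255)
cr=cv2.resize(np.vstack([c['pixels'][100:240,150:440,::-1],vis]),None,fx=2.14*1,fy=2.14,interpolation=2)
cv2.imwrite('pics/c0.png',cr)
i=l[194,310] 
for (x0,y0,x1,y1) in [(275,155,345,232)]:
    s=np.zeros_like(m); s[y0:y1,x0:x1]=m[y0:y1,x0:x1]
    p=cv2.findNonZero(s); r=cv2.minAreaRect(p); b=cv2.boxPoints(r); print(r,b.round(1).tolist()); print(ray(c,b,.075).round(4).tolist())
E
```

```text
2 [158 114 101  63 960] [211.3 142.3]
3 [260 117 168  11 875] [352.1 122.4]
4 [172 147  11   9  91] [177.2 150.9]
5 [218 148   9   9  72] [221.5 151.9]
8 [279 160  62  69 903] [311.4 201.9]
((309.79412841796875, 193.82354736328125), (49.477264404296875, 58.9361572265625), 14.03624439239502) [[278.6000061035156, 216.39999389648438], [292.8999938964844, 159.1999969482422], [340.8999938964844, 171.1999969482422], [326.6000061035156, 228.39999389648438]]
[[0.4894, -0.0524, 0.075], [0.6057, -0.0795, 0.075], [0.5824, -0.1766, 0.075], [0.4668, -0.1489, 0.075]]
```

View pics/c0.png

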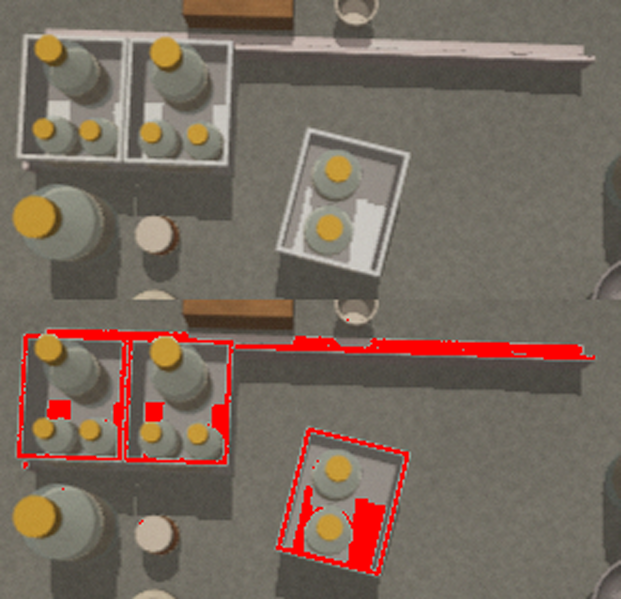

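The crop confirms the target: a white open bin with two vials, turned about -13° from world axes, with corners measured. Next I measure the rack and row.

```bash
python3 - <<'E'
from h import *
c=load('t0'); hsv=cv2.cvtColor(c['pixels'],cv2.COLOR_RGB2HSV)
m=((hsv[...,2]>165)&(hsv[...,1]<40))
def edge(cols,r0,r1,first):
    P=[]
    for u in cols:
        r=np.where(m[r0:r1,u])[0]
        if len(r): P.append((u,r0+(r[0]-.5 if first else r[-1]+.5)))
    return np.array(P)
def fit(P,z,n):
    W=ray(c,P,z)[:,:2].astype(np.float32); vx,vy,x,y=cv2.fitLine(W,cv2.DIST_HUBER,0,.001,.001).ravel(); a=np.degrees(np.arctan2(vy,vx)); print(n,'ang',round(float(a),2),'pt',x,y,'n',len(P)); return vx,vy,x,y
fit(edge(range(164,254),165,180,False),.075,'row front')
fit(edge(range(270,420),112,130,False),.04,'rail low@.04'); fit(edge(range(270,420),112,130,False),.0,'rail low@0'); fit(edge(range(350,420),112,130,True),.04,'rail top@.04')
P=[]
for v in range(122,172):
    r=np.where(m[v,240:268])[0]
    if len(r): P.append((240+r[-1]+.5,v))
fit(np.array(P),.075,'row right')
for u in(270,330,400): print(u,c['pixels'][112:132,u].sum(1)//3)
g=lambda u,v,z:print((u,v),ray(c,[(u*.7,v*.7)],z)[0].round(3))
g(318,300,.05);g(255,300,.085);g(317,357,.02);g(643,348,.04);g(670,255,.1)
E
```

```text
row front ang 88.55 pt 0.5715519 0.09167503 n 89
rail low@.04 ang 88.54 pt 0.68572986 -0.20536499 n 150
rail low@0 ang 88.54 pt 0.69660187 -0.21168126 n 150
rail top@.04 ang 88.63 pt 0.69826895 -0.2720845 n 70
row right ang -0.62 pt 0.62250096 -0.006039536 n 50
270 [ 49  52  68  71  89 118 122 121 121 177 181 119  79  75  76  76  75  76
  75  77]
330 [109 110 106 111 105 107 153 183 187 191 181 177 180 112  78  78  78  76
  78  79]
400 [105 108 106 108 104 102 104 108 137 174 178 182 178 186 183 143  90  74
  75  73]
(318, 300) [0.502 0.066 0.05 ]
(255, 300) [0.499 0.148 0.085]
(317, 357) [0.417 0.07  0.02 ]
(643, 348) [ 0.439 -0.407  0.04 ]
(670, 255) [ 0.567 -0.42   0.1  ]
```

>>> jog_arm --motion '[{"x": 40, "y": -28, "z": 0, "spin": 3, "fingers": -0.4}, {"x": 85, "y": -60, "z": 0, "spin": 6, "fingers": -0.4}, {"x": 128, "y": -90, "z": 0, "spin": 9, "fingers": -0.4}, {"x": 171, "y": -121, "z": 10, "spin": 12, "fingers": -0.4}, {"x": 214, "y": -151, "z": 20, "spin": 15, "fingers": -0.4}, {"x": 257, "y": -181, "z": 40, "spin": 18, "fingers": -0.4}, {"x": 300, "y": -211, "z": 60, "spin": 21, "fingers": -0.4}, {"x": 343, "y": -241, "z": 70, "spin": 23.7, "fingers": -0.4}]'

```text
clock: 1.1
eef_pos: [0.4153, -0.1083, 0.16]
tool_rot: [1.0, -0.014, -0.001, -0.0]
ft_force: [0.3, -0.3, 0.9]
grip_width: 0.0599
grasp_force: 0.0
```

>>> jog_arm --motion '[{"z": 40, "fingers": -0.4}, {"z": 80, "fingers": -0.4}, {"z": 115, "fingers": -0.4}, {"z": 130, "fingers": -0.4}, {"z": 130, "x": 10, "fingers": -0.4}, {"z": 130, "x": 20, "fingers": -0.4}, {"z": 130, "x": 28, "fingers": -0.4}, {"z": 130, "x": 33, "fingers": -0.4}]'

```text
validation failed for argument at $.mo...
```

```bash
python3 - <<'E'
from h import *
a=snap('top','t1');b=snap('wrist','w1')
cv2.imwrite('pics/v1.png',np.hstack([cv2.resize(a['pixels'][90:300,200:400,::-1],(400,420)),b['pixels'][:,80:480,::-1]]))
print(readout.get_obs()['ft_force'])
E
```

```text
[-1.35603497  0.27526318  1.43724692]
```

View pics/v1.png

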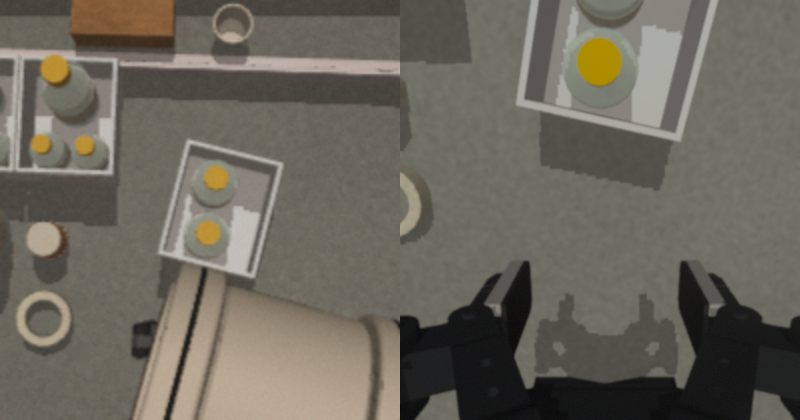

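That move was refused because every row needs all five keys. In the picture the bin is untouched: its front rim runs (160,252)-(255,275) in the left panel, and in the wrist view it lies between and ahead of the fingers.

>>> jog_arm --motion '[{"x": 0, "y": 0, "z": 40, "spin": 0, "fingers": -0.4}, {"x": 0, "y": 0, "z": 80, "spin": 0, "fingers": -0.4}, {"x": 0, "y": 0, "z": 115, "spin": 0, "fingers": -0.4}, {"x": 0, "y": 0, "z": 130, "spin": 0, "fingers": -0.4}, {"x": 10, "y": 0, "z": 130, "spin": 0, "fingers": -0.4}, {"x": 20, "y": 0, "z": 130, "spin": 0, "fingers": -0.4}, {"x": 28, "y": 0, "z": 130, "spin": 0, "fingers": -0.4}, {"x": 33, "y": 0, "z": 130, "spin": 0, "fingers": -0.4}]'

```text
clock: 2.2
eef_pos: [0.4499, -0.1111, 0.0321]
tool_rot: [1.0, -0.013, 0.001, 0.0]
ft_force: [-1.0, 0.1, 0.3]
grip_width: 0.0597
grasp_force: 0.0
```

>>> jog_arm --motion '[{"x": 5, "y": 0, "z": 0, "spin": 0, "fingers": -0.4}, {"x": 10, "y": 0, "z": 0, "spin": 0, "fingers": -0.4}, {"x": 15, "y": 0, "z": 0, "spin": 0, "fingers": -0.4}, {"x": 20, "y": 0, "z": 0, "spin": 0, "fingers": -0.4}, {"x": 25, "y": 0, "z": 0, "spin": 0, "fingers": -0.4}, {"x": 30, "y": 0, "z": 0, "spin": 0, "fingers": -0.4}, {"x": 35, "y": 0, "z": 0, "spin": 0, "fingers": -0.4}, {"x": 40, "y": 0, "z": 0, "spin": 0, "fingers": -0.4}]'

```text
clock: 3.2
eef_pos: [0.4867, -0.1125, 0.0311]
tool_rot: [1.0, -0.013, -0.002, 0.001]
ft_force: [-4.7, -1.6, 4.0]
grip_width: 0.0599
grasp_force: 2.4
```

```bash
python3 - <<'E'
from h import *
a=snap('top','t2');b=snap('wrist','w2')
cv2.imwrite('pics/v2.png',np.hstack([cv2.resize(a['pixels'][90:300,200:400,::-1],(400,420)),b['pixels'][:,80:480,::-1]]))
E
```

```text
(no output)
```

View pics/v2.png

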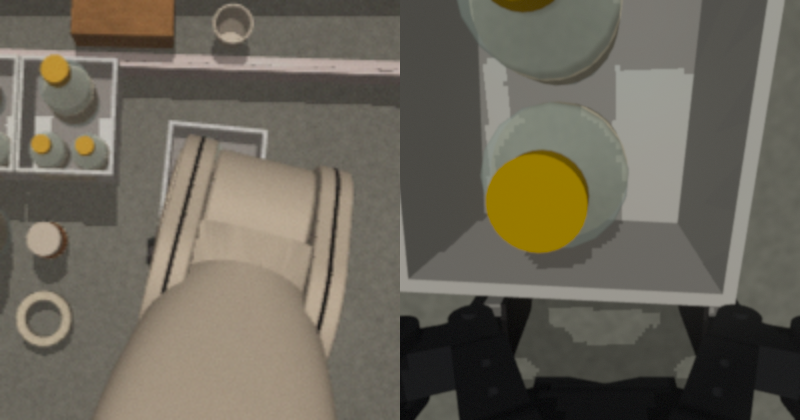

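Bin is nearly square now with both vials standing: back rim (170,122)-(268,132) on the left, front rim (405,285)-(725,300) in the wrist view. I keep pushing forward.

>>> jog_arm --motion '[{"x": 6, "y": 0, "z": 0, "spin": 0, "fingers": -0.4}, {"x": 12, "y": 0, "z": 0, "spin": 0, "fingers": -0.4}, {"x": 19, "y": 0, "z": 0, "spin": 0, "fingers": -0.4}, {"x": 26, "y": 0, "z": 0, "spin": 0, "fingers": -0.4}, {"x": 33, "y": 0, "z": 0, "spin": 0, "fingers": -0.4}, {"x": 40, "y": 0, "z": 0, "spin": 0, "fingers": -0.4}, {"x": 46, "y": 0, "z": 0, "spin": 0, "fingers": -0.4}, {"x": 50, "y": 0, "z": 0, "spin": 0, "fingers": -0.4}]'

```text
clock: 4.3
eef_pos: [0.5389, -0.1132, 0.0312]
tool_rot: [1.0, -0.013, -0.0, -0.0]
ft_force: [-3.8, -0.2, 1.2]
grip_width: 0.0596
grasp_force: 1.9
```

>>> jog_arm --motion '[{"x": 3, "y": 0, "z": 0, "spin": 0, "fingers": -0.4}, {"x": 5, "y": 0, "z": 0, "spin": 0, "fingers": -0.4}, {"x": -10, "y": 0, "z": 0, "spin": 0, "fingers": -0.4}, {"x": -40, "y": 0, "z": 0, "spin": 0, "fingers": -0.4}, {"x": -60, "y": 10, "z": -15, "spin": 0, "fingers": -0.4}, {"x": -60, "y": 50, "z": -60, "spin": -10, "fingers": -0.4}, {"x": -60, "y": 90, "z": -90, "spin": -20, "fingers": -0.4}, {"x": -60, "y": 130, "z": -90, "spin": -30, "fingers": -0.4}]'

```text
clock: 5.3
eef_pos: [0.4788, -0.2445, 0.1256]
tool_rot: [0.968, 0.249, 0.004, 0.003]
ft_force: [1.0, 1.0, -0.8]
grip_width: 0.0602
grasp_force: 0.0
```

```bash
cat > m.py <<'E'
from h import *
import sys
c=snap('top',sys.argv[1]); hsv=cv2.cvtColor(c['pixels'],cv2.COLOR_RGB2HSV)
o=readout.get_obs(); print(o['clock'],o['eef_pos'].round(4),o['tool_rot'].round(4),o['joint_pos'].round(2))
cv2.imwrite(f'pics/{sys.argv[1]}v.png',cv2.resize(c['pixels'][80:260,140:440,::-1],None,fx=2.6,fy=2.6,interpolation=2))
E
python3 m.py t3
```

```text
5.35 [ 0.4779 -0.2489  0.1243] [0.9684 0.2495 0.003  0.0048] [-0.48  0.38 -0.09  1.09 -0.    2.16]
```

View pics/t3v.png

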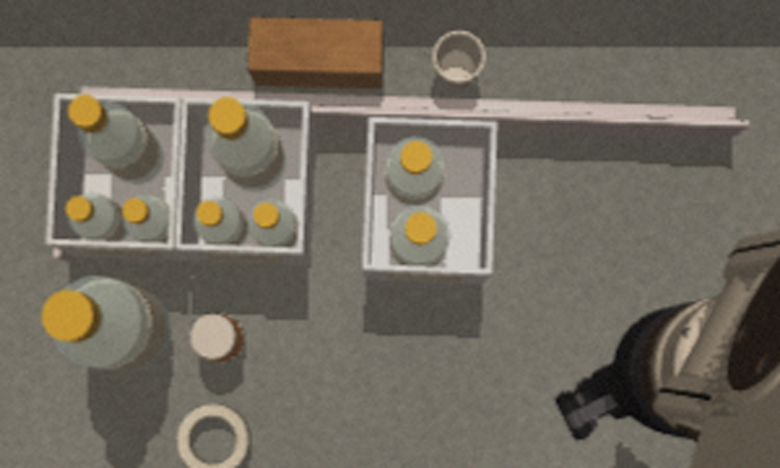

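Picture shows the bin square, with its back about 11 mm short of the rail, its left rim at px x=366 and the row's right side at x=306 (about 47 mm gap). Vials are standing and the row has not moved. Next is the side push.

>>> jog_arm --motion '[{"x": 25, "y": 5, "z": 0, "spin": -10, "fingers": -0.4}, {"x": 50, "y": 10, "z": 0, "spin": -20, "fingers": -0.4}, {"x": 75, "y": 15, "z": 0, "spin": -30, "fingers": -0.4}, {"x": 100, "y": 20, "z": 0, "spin": -40, "fingers": -0.4}, {"x": 120, "y": 24, "z": 0, "spin": -50, "fingers": -0.4}, {"x": 140, "y": 26, "z": 0, "spin": -60, "fingers": -0.4}, {"x": 140, "y": 26, "z": 0, "spin": -60, "fingers": -0.4}, {"x": 140, "y": 26, "z": 20, "spin": -60, "fingers": -0.4}]'

```text
clock: 6.35
eef_pos: [0.6121, -0.1983, 0.1031]
tool_rot: [0.717, 0.697, 0.001, 0.002]
ft_force: [-0.4, -0.2, 0.3]
grip_width: 0.0598
grasp_force: 0.0
```

>>> jog_arm --motion '[{"x": 0, "y": 0, "z": 30, "spin": 0, "fingers": -0.4}, {"x": 0, "y": 0, "z": 60, "spin": 0, "fingers": -0.4}, {"x": 0, "y": 0, "z": 71, "spin": 0, "fingers": -0.4}, {"x": 8, "y": 0, "z": 71, "spin": 0, "fingers": -0.4}, {"x": 16, "y": 0, "z": 71, "spin": 0, "fingers": -0.4}, {"x": 24, "y": 0, "z": 71, "spin": 0, "fingers": -0.4}, {"x": 29, "y": 0, "z": 71, "spin": 0, "fingers": -0.4}, {"x": 34, "y": 0, "z": 71, "spin": 0, "fingers": -0.4}]'

```text
clock: 7.35
eef_pos: [0.6118, -0.164, 0.0309]
tool_rot: [0.716, 0.698, -0.0, 0.001]
ft_force: [-1.0, -4.2, 1.3]
grip_width: 0.0599
grasp_force: 0.0
```

>>> jog_arm --motion '[{"x": 5, "y": 0, "z": 0, "spin": 0, "fingers": -0.4}, {"x": 10, "y": 0, "z": 0, "spin": 0, "fingers": -0.4}, {"x": 15, "y": 0, "z": 0, "spin": 0, "fingers": -0.4}, {"x": 20, "y": 0, "z": 0, "spin": 0, "fingers": -0.4}, {"x": 25, "y": 0, "z": 0, "spin": 0, "fingers": -0.4}, {"x": 29, "y": 0, "z": 0, "spin": 0, "fingers": -0.4}, {"x": 32, "y": 0, "z": 0, "spin": 0, "fingers": -0.4}, {"x": 32, "y": 0, "z": 0, "spin": 0, "fingers": -0.4}]'

```text
clock: 8.35
eef_pos: [0.6121, -0.131, 0.0301]
tool_rot: [0.716, 0.698, 0.0, -0.0]
ft_force: [1.4, -1.9, 0.5]
grip_width: 0.0596
grasp_force: 0.0
```

```bash
python3 m.py t4
```

```text
8.4 [ 0.612  -0.131   0.0301] [ 7.160e-01  6.981e-01  2.000e-04 -6.000e-04] [-0.21  0.63  0.07  1.    0.    1.38]
```

View pics/t4v.png

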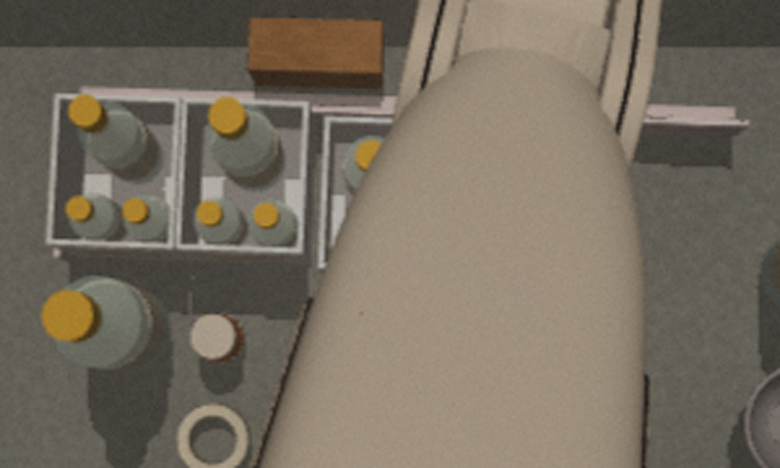

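Left gap is now about 11 mm (323 vs 309 px at the back, 318 vs 304 at the front) and parallel. I creep in.

>>> jog_arm --motion '[{"x": 2, "y": 0, "z": 0, "spin": 0, "fingers": -0.4}, {"x": 4, "y": 0, "z": 0, "spin": 0, "fingers": -0.4}, {"x": 6, "y": 0, "z": 0, "spin": 0, "fingers": -0.4}, {"x": 7, "y": 0, "z": 0, "spin": 0, "fingers": -0.4}, {"x": 8, "y": 0, "z": 0, "spin": 0, "fingers": -0.4}, {"x": 9, "y": 0, "z": 0, "spin": 0, "fingers": -0.4}]'

```text
clock: 9.15
eef_pos: [0.6124, -0.1226, 0.0303]
tool_rot: [0.716, 0.698, -0.0, -0.0]
ft_force: [0.0, -3.6, 0.8]
grip_width: 0.0599
grasp_force: 0.0
```

>>> jog_arm --motion '[{"x": 0.7, "y": 0, "z": 0, "spin": 0, "fingers": -0.4}]'

```text
clock: 9.28
eef_pos: [0.6124, -0.1219, 0.0303]
tool_rot: [0.716, 0.698, -0.0, -0.0]
ft_force: [-0.4, -3.5, -0.5]
grip_width: 0.0601
grasp_force: 0.0
```

```bash
python3 - <<'E'
from h import *
a=load('t4');c=snap('top','t5')
f=lambda c:cv2.resize(c['pixels'][110:190,215:285,::-1],(380,434),interpolation=2)
cv2.imwrite('pics/v5.png',np.hstack([f(a),f(c)]))
for v in(140,150,160,170): print(v,c['pixels'][v,248:275].sum(1)//3)
E
```

```text
140 [ 69  90 117 118 120 118 122 136 164 147  83 106 159 147  87  76  91 118
 120 121 122 123 125 124 123 115 106]
150 [119 143 175 174 173 172 174 175 162 124  82 132 164 121  69  80 102 120
 120 119 113  98 101 110 117 120 123]
160 [121 123 133 144 155 172 175 173 148  90 106 156 149  86  70 109 131 105
 109 116 119 127 128 129 130 132 133]
170 [104 107 101  88  81  73 121 174 143  79 133 159 118 104 109 117 118 126
 127 131 132 137 134 138 140 140 138]
```

>>> jog_arm --motion '[{"x": 0.8, "y": 0, "z": 0, "spin": 0, "fingers": -0.4}, {"x": 1.6, "y": 0, "z": 0, "spin": 0, "fingers": -0.4}, {"x": 2.4, "y": 0, "z": 0, "spin": 0, "fingers": -0.4}]'

```text
clock: 9.7
eef_pos: [0.6126, -0.1195, 0.0303]
tool_rot: [0.716, 0.698, 0.0, 0.0]
ft_force: [-0.3, -2.9, 0.4]
grip_width: 0.0595
grasp_force: 0.0
```

>>> jog_arm --motion '[{"x": 0.6, "y": 0, "z": 0, "spin": 0, "fingers": -0.4}]'

```text
clock: 9.82
eef_pos: [0.6126, -0.1189, 0.0303]
tool_rot: [0.716, 0.698, 0.0, 0.0]
ft_force: [-0.3, -2.6, -0.5]
grip_width: 0.0596
grasp_force: 0.0
```

>>> jog_arm --motion '[{"x": 0.5, "y": 0, "z": 0, "spin": 0, "fingers": -0.4}]'

```text
clock: 9.95
eef_pos: [0.6126, -0.1184, 0.0303]
tool_rot: [0.716, 0.698, 0.0, 0.0]
ft_force: [-0.2, -3.5, 0.5]
grip_width: 0.06
grasp_force: 0.0
```

>>> jog_arm --motion '[{"x": 0.5, "y": 0, "z": 0, "spin": 0, "fingers": -0.4}]'

```text
clock: 10.07
eef_pos: [0.6126, -0.118, 0.0303]
tool_rot: [0.716, 0.698, 0.0, 0.0]
ft_force: [-0.3, -3.3, 0.3]
grip_width: 0.0598
grasp_force: 0.0
```

>>> jog_arm --motion '[{"x": 0.4, "y": 0, "z": 0, "spin": 0, "fingers": -0.4}]'

```text
clock: 10.2
eef_pos: [0.6127, -0.118, 0.0303]
tool_rot: [0.716, 0.698, -0.0, 0.0]
ft_force: [-0.1, -5.2, -0.1]
grip_width: 0.0601
grasp_force: 0.0
```

```bash
python3 - <<'E'
from h import *
a=load('t0');c=snap('top','t6');print(readout.get_obs()['ft_force'])
for v in(140,150,160,170): print(v,c['pixels'][v,250:268].sum(1)//3,a['pixels'][v,250:268].sum(1)//3)
E
```

```text
[ 1.18457803 -4.04682083  0.04845255]
140 [115 119 120 122 121 138 164 171 174 147  86  71  87 111 114 122 133 134] [131 138 137 133 137 157 185 170  99  82  82  91 103 103 108 106 107 107]
150 [175 173 176 174 171 176 173 175 163 123  72  74 100 117 113 100 107 113] [196 197 194 192 194 196 184 143  81  82  91 111 109 111 111 111 108 107]
160 [132 144 158 174 171 173 176 173 148  89  86 102 111 117 124 123 127 129] [153 162 175 195 196 197 169 102  79  83  94 110 107 107 111 108 109 108]
170 [100  90  84  71 122 157 113 108 111 118 125 127 128 132 134 134 136 140] [113 102  89  77 139 197 162  82  81  92 105 110 111 111 105 107 111 107]
```

Contact: TCP stopped at y=-0.118, force rose to 5 N, and the rims merged in the image. I back off right and re-orient for the final forward push.

>>> jog_arm --motion '[{"x": -15, "y": 0, "z": 0, "spin": 0, "fingers": -0.4}, {"x": -40, "y": 0, "z": 0, "spin": 0, "fingers": -0.4}, {"x": -40, "y": 0, "z": -45, "spin": 0, "fingers": -0.4}, {"x": -40, "y": -15, "z": -90, "spin": 10, "fingers": -0.4}, {"x": -40, "y": -45, "z": -95, "spin": 20, "fingers": -0.4}, {"x": -30, "y": -80, "z": -95, "spin": 30, "fingers": -0.4}, {"x": 0, "y": -115, "z": -95, "spin": 40, "fingers": -0.4}, {"x": 40, "y": -125, "z": -95, "spin": 50, "fingers": -0.4}]'

```text
clock: 11.25
eef_pos: [0.4863, -0.074, 0.1253]
tool_rot: [0.945, 0.326, -0.0, -0.001]
ft_force: [0.9, 0.8, 0.4]
grip_width: 0.0597
grasp_force: 0.0
```

>>> jog_arm --motion '[{"x": 5, "y": -2, "z": 0, "spin": 10, "fingers": -0.4}, {"x": 10, "y": -4, "z": 0, "spin": 20, "fingers": -0.4}, {"x": 15, "y": -6, "z": 0, "spin": 30, "fingers": -0.4}, {"x": 17, "y": -7, "z": 0, "spin": 39.8, "fingers": -0.4}, {"x": 17, "y": -7, "z": 10, "spin": 39.8, "fingers": -0.4}, {"x": 17, "y": -7, "z": 50, "spin": 39.8, "fingers": -0.4}, {"x": 17, "y": -7, "z": 85, "spin": 39.8, "fingers": -0.4}, {"x": 17, "y": -7, "z": 94, "spin": 39.8, "fingers": -0.4}]'

```text
clock: 12.25
eef_pos: [0.495, -0.0581, 0.0286]
tool_rot: [1.0, -0.01, -0.003, -0.001]
ft_force: [-0.8, -0.0, 0.3]
grip_width: 0.0598
grasp_force: 0.0
```

```bash
python3 m.py t7; python3 - <<'E'
from h import *
b=snap('wrist','w7'); t=load('t7')
cv2.imwrite('pics/v7.png',np.hstack([cv2.resize(t['pixels'][100:205,180:280,::-1],(400,420),interpolation=2),b['pixels'][:,80:480,::-1]]))
E
```

```text
12.3 [ 0.4955 -0.0581  0.0289] [ 9.999e-01 -1.040e-02 -2.400e-03 -5.000e-04] [-0.12  0.43 -0.3   0.84  0.    3.05]
```

View pics/v7.png

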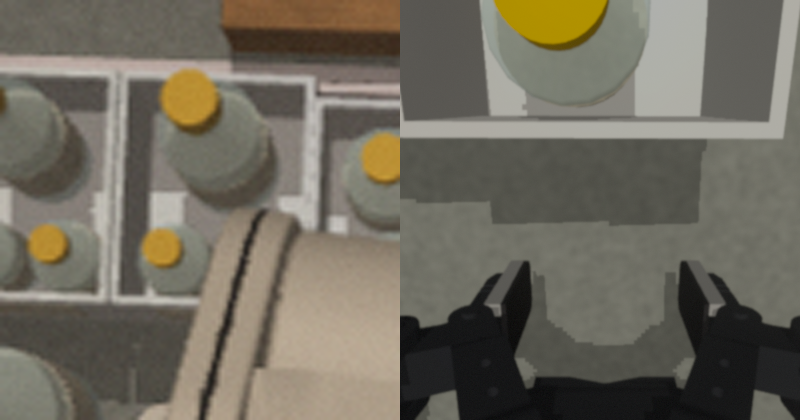

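Bin is square, about 11 mm short of the rail (its back rim at y=98, the row's at 75), with fingers ahead of its front rim at (590,130) in the wrist view. Now the final forward push.

>>> jog_arm --motion '[{"x": 12, "y": 0, "z": 0, "spin": 0.3, "fingers": -0.4}, {"x": 24, "y": 0, "z": 0, "spin": 0.3, "fingers": -0.4}, {"x": 36, "y": 0, "z": 0, "spin": 0.3, "fingers": -0.4}, {"x": 42, "y": 0, "z": 0, "spin": 0.3, "fingers": -0.4}, {"x": 46, "y": 0, "z": 0, "spin": 0.3, "fingers": -0.4}, {"x": 50, "y": 0, "z": 0, "spin": 0.3, "fingers": -0.4}, {"x": 53, "y": 0, "z": 0, "spin": 0.3, "fingers": -0.4}, {"x": 55, "y": 0, "z": 0, "spin": 0.3, "fingers": -0.4}]'

```text
clock: 13.35
eef_pos: [0.5499, -0.0593, 0.0312]
tool_rot: [1.0, -0.014, -0.003, -0.0]
ft_force: [-5.5, -0.1, 6.9]
grip_width: 0.0594
grasp_force: 3.4
```

>>> jog_arm --motion '[{"x": 0.7, "y": 0, "z": 0, "spin": 0, "fingers": -0.4}, {"x": 1.4, "y": 0, "z": 0, "spin": 0, "fingers": -0.4}]'

```text
clock: 13.6
eef_pos: [0.5511, -0.0594, 0.0312]
tool_rot: [1.0, -0.014, -0.003, -0.0]
ft_force: [-7.0, 0.9, 5.6]
grip_width: 0.0602
grasp_force: 3.4
```

>>> jog_arm --motion '[{"x": 0.7, "y": 0, "z": 0, "spin": 0, "fingers": -0.4}]'

```text
clock: 13.72
eef_pos: [0.5518, -0.0594, 0.0312]
tool_rot: [1.0, -0.014, -0.003, -0.0]
ft_force: [-6.7, 0.4, 5.7]
grip_width: 0.0601
grasp_force: 3.3
```

>>> jog_arm --motion '[{"x": 0.7, "y": 0, "z": 0, "spin": 0, "fingers": -0.4}]'

```text
clock: 13.85
eef_pos: [0.5525, -0.0594, 0.0312]
tool_rot: [1.0, -0.014, -0.003, -0.0]
ft_force: [-6.5, -0.1, 5.9]
grip_width: 0.0597
grasp_force: 3.3
```

>>> jog_arm --motion '[{"x": 0.7, "y": 0, "z": 0, "spin": 0, "fingers": -0.4}, {"x": 1.4, "y": 0, "z": 0, "spin": 0, "fingers": -0.4}]'

```text
clock: 14.1
eef_pos: [0.554, -0.0595, 0.0312]
tool_rot: [1.0, -0.014, -0.003, -0.0]
ft_force: [-6.3, -0.6, 5.2]
grip_width: 0.0598
grasp_force: 3.3
```

>>> jog_arm --motion '[{"x": 0.6, "y": 0, "z": 0, "spin": 0, "fingers": -0.4}, {"x": 1.2, "y": 0, "z": 0, "spin": 0, "fingers": -0.4}]'

```text
clock: 14.35
eef_pos: [0.5552, -0.0595, 0.0312]
tool_rot: [1.0, -0.014, -0.003, -0.0]
ft_force: [-6.3, 0.6, 4.9]
grip_width: 0.0597
grasp_force: 3.3
```

```bash
python3 m.py t8; python3 - <<'E'
from h import *
b=snap('scene','s8'); t=load('t8')
cv2.imwrite('pics/v8.png',np.hstack([cv2.resize(t['pixels'][100:205,180:280,::-1],(400,420),interpolation=2),cv2.resize(b['pixels'][160:350,170:350,::-1],(398,420),interpolation=2)]))
E
```

```text
14.4 [ 0.5553 -0.0595  0.0312] [ 9.999e-01 -1.380e-02 -2.400e-03 -2.000e-04] [-0.11  0.52 -0.14  0.92 -0.    3.06]
```

View pics/v8.png

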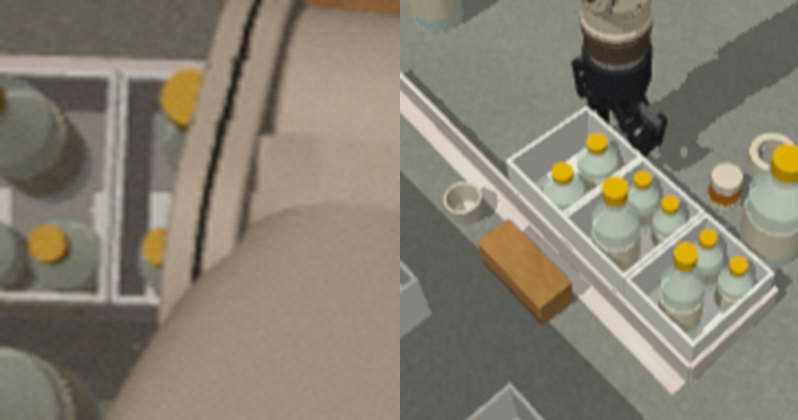

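Left panel is mostly hidden by the arm. In the scene view the bin is joined to the row with both vials standing, its back rim (512,160)-(565,212) nearly in line with the row's. The force has not risen yet, so I continue.

>>> jog_arm --motion '[{"x": 0.6, "y": 0, "z": 0, "spin": 0, "fingers": -0.4}, {"x": 1.2, "y": 0, "z": 0, "spin": 0, "fingers": -0.4}]'

```text
clock: 14.7
eef_pos: [0.5564, -0.0595, 0.0312]
tool_rot: [1.0, -0.014, -0.003, -0.0]
ft_force: [-5.8, 1.8, 5.8]
grip_width: 0.06
grasp_force: 3.3
```

>>> jog_arm --motion '[{"x": 0.6, "y": 0, "z": 0, "spin": 0, "fingers": -0.4}]'

```text
clock: 14.82
eef_pos: [0.5566, -0.0595, 0.0312]
tool_rot: [1.0, -0.014, -0.003, -0.0]
ft_force: [-7.9, 0.9, 7.7]
grip_width: 0.0598
grasp_force: 4.0
```

>>> jog_arm --motion '[{"x": 0.6, "y": 0, "z": 0, "spin": 0, "fingers": -0.4}]'

```text
clock: 14.95
eef_pos: [0.5566, -0.0595, 0.0312]
tool_rot: [1.0, -0.014, -0.003, -0.0]
ft_force: [-9.5, 0.2, 8.7]
grip_width: 0.0598
grasp_force: 4.7
```

The bin has stopped against the rail, since the force rises with no travel. I retreat and inspect.

>>> jog_arm --motion '[{"x": 0.6, "y": 0, "z": 0, "spin": 0, "fingers": -0.4}, {"x": -4, "y": 0, "z": 0, "spin": 0, "fingers": -0.4}, {"x": -20, "y": 0, "z": 0, "spin": 0, "fingers": -0.4}, {"x": -60, "y": 0, "z": 0, "spin": 0, "fingers": -0.4}, {"x": -70, "y": 10, "z": -40, "spin": 0, "fingers": -0.4}, {"x": -80, "y": 50, "z": -100, "spin": 0, "fingers": -0.4}, {"x": -100, "y": 110, "z": -130, "spin": 0, "fingers": -0.4}, {"x": -120, "y": 170, "z": -130, "spin": 0, "fingers": -0.4}]'

```text
clock: 15.95
eef_pos: [0.4427, -0.2136, 0.1627]
tool_rot: [1.0, -0.013, 0.003, 0.001]
ft_force: [1.2, 0.6, -0.3]
grip_width: 0.0598
grasp_force: 0.0
```

```bash
python3 m.py t9; python3 - <<'E'
from h import *
b=snap('scene','s9'); t=load('t9'); a=load('t0')
g=lambda i:cv2.resize(i[100:205,150:320,::-1],(480,297),interpolation=2)
cv2.imwrite('pics/v9.png',np.hstack([np.vstack([g(a['pixels']),g(t['pixels'])]),cv2.resize(b['pixels'][150:350,220:330,::-1],(320,594),interpolation=2)]))
c=t; hsv=cv2.cvtColor(c['pixels'],cv2.COLOR_RGB2HSV); m=((hsv[...,2]>150)&(hsv[...,1]<40))
def line(cols):
    P=np.array([(u,165+np.where(m[165:185,u])[0][-1]+.5) for u in cols if m[165:185,u].any()]); W=ray(c,P,.075)[:,:2].astype(np.float32)
    l=cv2.fitLine(W,cv2.DIST_HUBER,0,.001,.001).ravel(); return float(np.degrees(np.arctan2(l[1],l[0]))),float(l[2]+(-.02-l[3])*l[0]/l[1]),W[:,1].min()
print('row',line(range(164,254)),'bin',line(range(262,302)))
for v in(125,135,145,155,165): print(v,c['pixels'][v,250:265].sum(1)//3)
E
```

```text
16.0 [ 0.4393 -0.2207  0.1625] [ 0.9998 -0.0174  0.0016  0.0042] [-0.46  0.26 -0.15  1.15 -0.01  2.71]
row (88.60186004638672, 0.5684731006622314, np.float32(0.0008874958)) bin (87.54070281982422, 0.5699964761734009, np.float32(-0.09633634))
125 [ 88  91  85  90  85  88 144 193 178 184 173 102  87  91  90]
135 [141 140 138 139 139 154 185 190 185 188 143  83  99 120 141]
145 [138 142 140 140 140 167 201 191 186 173 104  83 104 131 140]
155 [201 200 199 201 201 199 192 185 191 144  84  95 153 200 200]
165 [131 134 128 108 148 188 200 200 171 104  84 127 185 200 201]
```

View pics/v9.png

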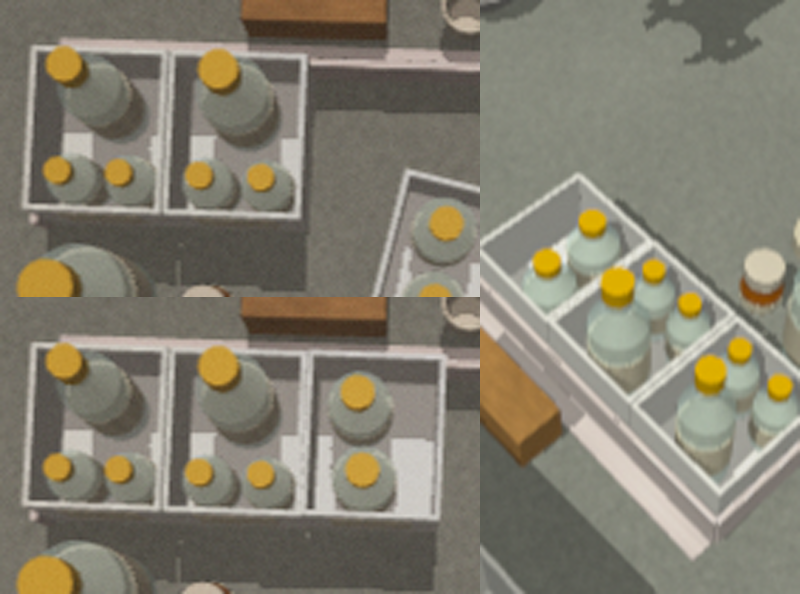

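```bash
python3 - <<'E'
from h import *
c=load('t9'); g=c['pixels'].astype(float).mean(2)
def sub(prof,last):  # half-level crossing, outer edge
    i=np.arange(len(prof)-1); k=[j for j in i if (prof[j]-150)*(prof[j+1]-150)<0 and prof[j]>prof[j+1]]
    j=k[-1] if last else k[0]; return j+(prof[j]-150)/(prof[j]-prof[j+1])
def fit(P):
    W=ray(c,P,.075)[:,:2].astype(np.float32); l=cv2.fitLine(W,cv2.DIST_HUBER,0,.0005,.001).ravel(); return l,float(np.degrees(np.arctan2(l[1],l[0])))
def front(cols):
    P=[]
    for u in cols:
        try:P.append((u,168+sub(g[168:186,u],True)))
        except IndexError:pass
    return fit(np.array(P))
for n,r in(('end',range(164,204)),('inner',range(212,252)),('bin',range(262,302))):
    l,a=front(r); print(n,round(a,2),l[2:], 'resid to row: ',end=''); 
    if n=='end': l0=l
    print(l[2]-(l0[2]+(l[3]-l0[3])*l0[0]/l0[1]))
P=[]
for v in range(126,170):
    try:P.append((300+sub(g[v,300:316],True),v))
    except IndexError:pass
print('right side',fit(np.array(P)),len(P))
E
```

```text
end 88.61 [0.57238424 0.1426322 ] resid to row: 0.0
inner 88.54 [0.57016736 0.053827  ] resid to row: -5.531311e-05
bin 88.34 [ 0.568295   -0.05568071] resid to row: 0.0007377863
right side (array([ 0.9997828 , -0.02084172,  0.63006306, -0.10692596], dtype=float32), -1.1942288875579834) 44
```

The bin is within about 0.3° and 0.7 mm of the row line, and its right side is square. The row has not moved, the vials are standing, and the arm is clear.

```bash
python3 -c "
from workcell import bot,readout
print(readout.get_obs()['ft_force']);print(bot.job_done())"
```

```text
[ 0.02772802  0.01583343 -0.47462926]
the job is handed in; nothing more can be done
None
```

The job is handed in: the loose bin is pushed up against the back rail and the last row bin, within about 0.3° and 0.7 mm of the row's line in the last top image, both vials are standing, the row has not moved, and the arm finished clear at about 16 s of the 43 s limit.

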